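# Hold the bag clip open around the recipe card's edge

## Task

Take the wooden bag clip by its two handles and squeeze it wide open against its spring, then carry it to the recipe card and bring its gaping jaws around the card's free upright edge (the end that sticks out past the wooden foot), one jaw on each side of the card and neither touching it, so that I can slip a shopping list in. Finish while still holding the clip open there, level and clear of the worktop; do not let it go or let it bite. Do not shift the recipe stand or the cup, timer and small dish near by.

Things in the scene. Friction and masses are not known exactly. Their poses are not given: they have to be found in the camera images.
- clip: Wooden bag clip, 70 g: two straight arms (103 long, 5 thick, 34 mm wide) on a steel coil spring 19 mm across. Lies on its side, spring axis upright, 34 mm high. Origin: spring centre, half-way up, always mid-way between the arms. x points to the jaws (tips at 45 mm), -x to the handles (ends at 58 mm), y across the arms, z up along the spring axis.
- clip_handles (a point): Point midway between the handles, half-way up, 42 mm from the clip's origin along its -x: take hold here, fingers outside, closing along the clip's y. Outsides here 53 mm apart when closed (60 mm at the ends), 33 mm and parallel when wide open. Squeezing takes 4 N at first, 6 to 11 N at the stop. Axes as the clip's.
- clip_mouth (a point): Point midway between the jaw tips, half-way up, 45 mm from the clip's origin along its x. The tips meet when closed; wide open the jaws are parallel with a 23 mm gap between them, back to the spring. Axes as the clip's.
- clip_arm_left (a joint): Opening angle of the arm on the clip's +y side: 0 closed, 0.24 rad wide open at the stop (handles squeezed). Springs back to 0 when let go.
- clip_arm_right (a joint): Opening angle of the arm on the clip's -y side, always equal to the other: 0 closed, 0.24 rad wide open.
- recipe_stand: Recipe stand, loose, 0.6 kg: wooden foot (64 mm in x; y -75 to +25 mm; 22 high) and an upright pale card 4 mm thick, y -75 to +75 mm, its lower edge 16 and its top 126 mm above the worktop. Origin on the worktop under the card's middle; x square to the card, roughly away from the robot; y along the card to its free upright edge; z up.
- card_edge (a point): Point on the card's free upright edge, 85 mm above the worktop and 75 mm along y from the stand's origin. Axes as the recipe stand's: y points out of the card, away from it. A wall shelf hangs behind the work, its lower front edge at world x = 0.58 m, 0.42 m above the worktop (y -0.39 to 0.28): keep the wrist in front of it.
- espresso_cup: Small white cup with an ear, 63 x 84 x 57 mm, standing behind the card; leave it alone. Origin under its middle.
- twist_timer: Round kitchen timer, 64 mm across, 52 mm high, standing behind the clip; leave it alone. Origin under its middle.
- egg_dish: Small white lobed dish, 57 mm across, 27 mm high, standing to the left of the clip; leave it alone. Origin under its middle.
Not all that is in view belongs to the job. Leave any red look-alike of the clip alone.

How it is judged:
By the outcome, as a careful person would: the job done as asked, in the order asked, and still so for the second after the job is handed in, while the arm keeps its last pose, push and grip.
It also fails if it takes over 45 s, if anything falls off the work surface, if the arm or the gripper's body presses on something with over 40 N, if the wrist force passes 120 N, or if a joint passes its speed limit or range.

## Robot

A 7-joint arm with a two-finger parallel gripper is mounted at the origin on a cart in front of the work surface, level with it; the furniture and walls round the work are solid. World frame = base frame: x ahead of the robot, y to its left, z up, the work surface at z = 0. Lengths are in m, angles in rad, forces in N, time in s.
With the tool pointing down it reaches from about 0.4 to 0.85 m from the base axis. Payload 10.4 kg.
Tool frame: the origin (TCP) lies at the very end of the fingers, on their centre line; the grasp point (between the pads) lies 19 mm behind it; z points along the fingers, y is the line along which they close (so a half turn about z gives the same grasp; the last joint's range is limited). The gripper opens to 87 mm and grips with 3 to 60 N. Pads are 19 mm wide; open, the fingers measure 117 mm over their backs; the gripper's body (75 mm by 190 mm) begins 51 mm behind the grasp point.
Start: joints at [-1.239, 0.332, -0.065, 1.46, 0.022, 1.35, -0.088], TCP at [0.217, 0.586, 0.223] pointing down, gripper open.
Joint ranges: [-2.6, 2.6], [-0.5, 2.12], [-1.47, 1.34], [0.16, 2.42], [-1.27, 4.41], [0.06, 2.06], [-2.6, 2.6]. Speed limits (rad/s): [2.22, 2.22, 2.79, 2.79, 3.14, 3.14, 3.14].

## Interface

Orientations are given as a unit quaternion [x, y, z, w].
In Python, from bench import r gives the robot as it stands.
- The arm moves only by the shell command python3 -m crank 'ROWS' [FORCE]. ROWS is JSON, a list that holds one entry, the list of rows, each a list of 5 numbers: the shift along the tool's x, y, z in mm, then the turn about the tool's z in degrees, then the opening, from -1 (shut) to 1 (fully open). A call has 1 to 20 rows; each row is the pose to reach, as a shift and turn from the pose commanded when the call began, along the tool's axes at that moment; what a row does not reach only later rows make up. A row lasts 1/10 s, in which the tool goes at most 50 mm and 8.59 degrees, less where a joint would pass 70% of its speed; a pose out of reach is approached as far as the arm can. A call with a gripper value outside its range is refused whole. The fingers move at their own pace and stop on an object; FORCE is the grip in N (left out, the last holds). Time passes only in rows, so rows that repeat a pose let the fingers close. It gives the time, the measured TCP pose, the force, the opening and the grip force at its end, in the units of the state.
- r.read_state(): the state, without advancing time (a new reading comes with each control period).
- r.camera(name): name is "scene" or "top"; returns a dict with "image" (480x640x3 uint8, red, green, blue), "vfov" (degrees; the focal length in pixels is half the picture's height over the tangent of half this angle, whatever the lens; pixels are square), "cx", "cy" (the principal point, pixels), "k1" (the pictures are not rectified: a ray, as slopes to the right and down, at radius r is drawn at 1 + k1 r^2 times it, then the intrinsics apply), "eye" and "attitude" of the camera in the world. Camera axes: x right, y down, z forward; pixel columns grow to the right and rows downward; lengths in m; the calibration is good to about 2 mm. A picture is of the moment at which its call begins. There is no depth.
- r.close_job(): hands the job in; it is judged then, once.
The state is a dict: "time": time; "joint_positions": joint angles; "joint_vel": joint speeds; "joint_torque": joint torques, N m; "ee_pos": TCP position; "eef_rot": TCP orientation; "ft_force": force on the tool from outside, world axes, zero at the start; "torque": the same for the moment, N m; "width": finger opening in m; "grip_force": force on a finger pad.
Only numpy, scipy, OpenCV 4.12 (cv2) and the standard library are available. Lean on these libraries where they do the work, as an engineer would, in place of code of your own. Each camera call takes 0.05 s, during which the arm holds its last target. There are 200 camera calls.

## Working session

There is one attempt and no reset: what is moved stays moved. The work goes in short steps, Python scripts to look and compute and a shell command to move; the robot and the scene stay as the last step left them, time stands still between calls to the robot, and variables do not carry over. Pictures are saved under pics/ and viewed, at most 10 in all, crops included, and the job is handed in when it is done.

```bash
ls; mkdir -p pics; python3 - <<'E'
from bench import r
import cv2
for n in ("scene","top"):
    c=r.camera(n); cv2.imwrite(f"pics/{n}0.png",c["image"][:,:,::-1])
    print(n,{k:v for k,v in c.items() if k!="image"})
s=r.read_state();print(s)
E
```

```text
pics
scene {'vfov': 51.551365674843346, 'cx': 313.5198863750563, 'cy': 237.13463995972663, 'k1': -0.035931570745591744, 'eye': array([-0.02127886, -0.69594273,  0.56966901]), 'attitude': array([ 0.81904348, -0.24256823,  0.15852609, -0.49517462])}
top {'vfov': 55.50397236551074, 'cx': 322.0267180580558, 'cy': 237.358686942136, 'k1': -0.10461410923779509, 'eye': array([0.37013781, 0.10995105, 0.92939561]), 'attitude': array([ 0.71115872, -0.69855356,  0.05089235, -0.06071388])}
{'time': 0.1, 'joint_positions': array([-1.23859666,  0.33280865, -0.06469975,  1.46086193,  0.02160818,
        1.34985694, -0.08848881]), 'joint_vel': array([-0.00116126, -0.00151054, -0.00074478, -0.00176425, -0.00027527,
       -0.00109941, -0.00201795]), 'joint_torque': array([ 7.50226882e-04, -6.24539208e+01,  2.41924950e-02, -3.90722680e+01,
       -6.15555514e-02,  3.64727061e-02,  3.64565142e-05]), 'ee_pos': array([0.21701545, 0.58575715, 0.2218313 ]), 'eef_rot': array([ 1.76455004e-01,  9.84308512e-01, -6.14593987e-04, -7.84677601e-05]), 'ft_force': array([-0.61246575, -0.21774767, -1.04993411]), 'torque': array([-0.01462379, -0.01719447, -0.02976242]), 'grip_force': 0.0, 'width': 0.08683863497048294}
```

View pics/scene0.png

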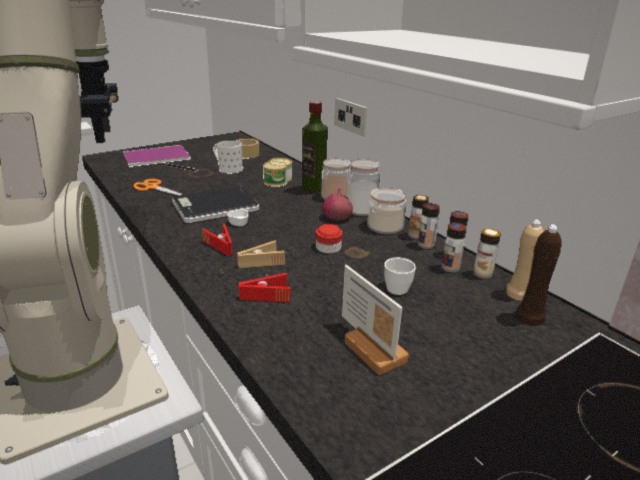

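View pics/top0.png

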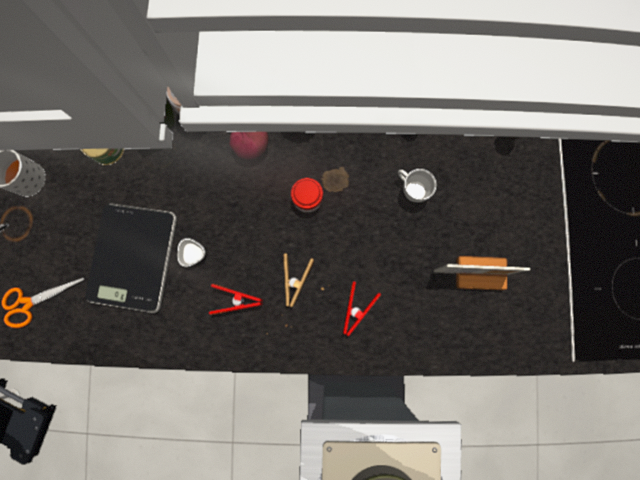

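The wooden clip is at about (294,283) in the top view, with its handles up at (286,255) and (311,260) and its jaws down at (290,305). The card's free edge is to the left at about (437,268). I'll enlarge both areas.

```bash
cat > h.py <<'E'
import numpy as np, cv2
from scipy.spatial.transform import Rotation as R
from bench import r
def px2w(c,uv,z):
    f=240/np.tan(np.radians(c["vfov"]/2)); K=np.array([[f,0,c["cx"]],[0,f,c["cy"]],[0,0,1]])
    uv=np.array(uv,float).reshape(-1,1,2)
    n=cv2.undistortPoints(uv,K,np.array([c["k1"],0,0,0,0.]),None,None,None).reshape(-1,2)
    d=R.from_quat(c["attitude"]).apply(np.c_[n,np.ones(len(n))]); e=c["eye"]
    return e+d*((np.atleast_1d(z)-e[2])/d[:,2])[:,None]
def w2px(c,P):
    f=240/np.tan(np.radians(c["vfov"]/2))
    p=R.from_quat(c["attitude"]).inv().apply(np.atleast_2d(P)-c["eye"]); s=p[:,:2]/p[:,2:]
    s=s*(1+c["k1"]*(s**2).sum(1,keepdims=True)); return s*f+[c["cx"],c["cy"]]
def crop(im,x,y,w,h,k): return cv2.resize(im[y:y+h,x:x+w,::-1],None,fx=k,fy=k,interpolation=cv2.INTER_CUBIC)
E
python3 - <<'E'
from h import *
im=r.camera("top")["image"]
a=crop(im,260,245,60,72,8); b=crop(im,425,245,110,60,7)
o=np.zeros((600,800,3),np.uint8); 
a=crop(im,262,247,56,66,5);b=crop(im,430,250,104,48,5)
o[:330,:280]=a; o[:240,280:800]=b
s=r.camera("scene")["image"]
o[340:600,0:260]=crop(s,230,235,65,65,4); o[250:600,280:800]=cv2.resize(crop(s,325,260,104,70,5),(520,350))
cv2.imwrite("pics/c1.png",o)
E
```

```text
(no output)
```

View pics/c1.png

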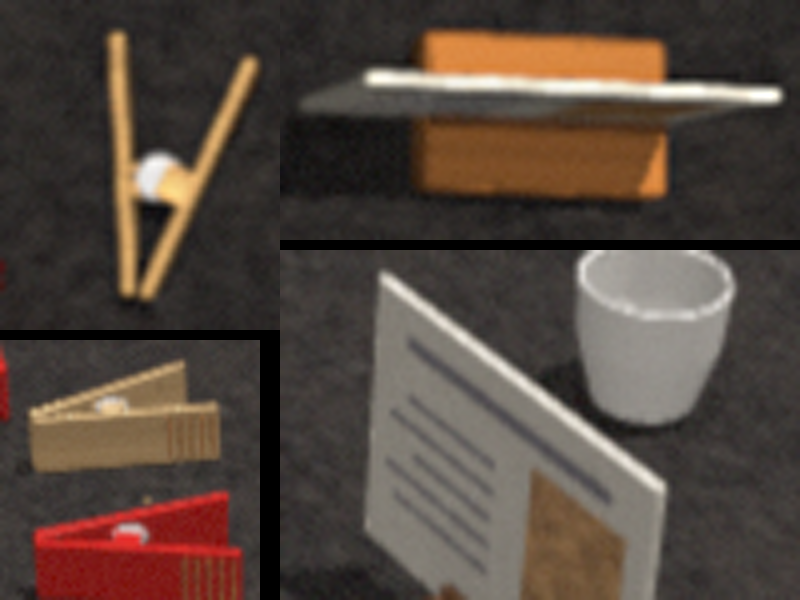

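The crop shows, in full-picture pixels:
- **Clip:** handle ends at (285.4,254) and (312,259.4), jaw tips at about (287.6,305.6) and (291.4,306.2), spring at (293.6,282.6).
- **Card:** top edge from (448,265.6), the free end, to (530,269.2).

```bash
python3 - <<'E'
from h import *
np.set_printoptions(precision=4,suppress=True)
c=r.camera("top"); s=r.camera("scene")
P=px2w(c,[(285.4,254.5),(312,259.8),(287.6,305.6),(291.4,306.2),(293.6,282.6)],.034); print(P)
h=P[:2].mean(0); j=P[2:4].mean(0); d=(j-h)[:2]; print("len",np.linalg.norm(d),"yaw",np.degrees(np.arctan2(d[1],d[0])))
u=d/np.linalg.norm(d); o1=h[:2]+58*.001*u; o2=j[:2]-.045*u; print("orig",o1,o2,P[4])
Q=px2w(c,[(448,265.6),(530,269.2)],.126); e=(Q[0]-Q[1])[:2]
print(Q,np.linalg.norm(e),"y-axis ang",np.degrees(np.arctan2(e[1],e[0])))
# scene checks: card top edge ends; clip
print(px2w(s,[(325+100/5.,260+25/5),(325+383/5,260+238/5)],.126))
print(px2w(s,[(230+5+30/4-5,235+70/4)],.034), px2w(s,[(230+185/4,235+22/4),(230+217/4,235+65/4)],.034))
for n,w in (("dish",(190,245)),("timer",(306,192))): print(n,px2w(c,[w],.04))
x=r.read_state(); print(R.from_quat(x["eef_rot"]).as_matrix())
E
```

```text
[[0.4771 0.1956 0.034 ]
 [0.4675 0.1427 0.034 ]
 [0.3769 0.1883 0.034 ]
 [0.3759 0.1809 0.034 ]
 [0.4219 0.1778 0.034 ]]
len 0.09715510370996443 yaw 170.86171664280025
orig [0.415  0.1784] [0.4208 0.1775] [0.4219 0.1778 0.034 ]
[[ 0.4511 -0.1022  0.126 ]
 [ 0.4465 -0.2521  0.126 ]] 0.14995269560356647 y-axis ang 88.2453282934387
[[ 0.4497 -0.1045  0.126 ]
 [ 0.4464 -0.2537  0.126 ]]
[[0.378  0.1866 0.034 ]] [[0.4789 0.1912 0.034 ]
 [0.4685 0.1375 0.034 ]]
dish [[0.4919 0.3867 0.04  ]]
timer [[0.6035 0.1576 0.04  ]]
[[-0.9377  0.3474 -0.0001]
 [ 0.3474  0.9377 -0.0004]
 [-0.     -0.0004 -1.    ]]
```

```bash
python3 -m crank '[[[-187,-152,20,8,1],[-187,-152,20,16,1],[-187,-152,20,25,1],[-187,-152,20,34,1],[-187,-152,20,42,1],[-187,-152,20,50,1],[-187,-152,20,59,1],[-187,-152,20,67,1],[-187,-152,20,76,1],[-187,-152,20,84,1],[-374,-303,70,92,1],[-374,-303,70,101,1],[-374,-303,70,109,1],[-374,-303,70,118,1],[-374,-303,70,126,1],[-374,-303,70,135,1],[-374,-303,70,143,1],[-374,-303,70,152,1],[-374,-303,70,160,1],[-374,-303,70,168.7,1]]]' 25; python3 - <<'E'
from h import *
np.set_printoptions(precision=4,suppress=True)
x=r.read_state(); print(x["joint_positions"],x["ee_pos"],R.from_quat(x["eef_rot"]).as_matrix())
E
```

```text
time: 2.3
ee_pos: [0.4625, 0.172, 0.1526]
eef_rot: [0.997, -0.081, 0.0, -0.0]
ft_force: [-0.6, -0.4, -0.3]
width: 0.0868
grip_force: 0.0
[-0.8609  0.0897  0.437   1.9134 -0.0417  1.1471 -2.1409] [0.4625 0.172  0.1526] [[ 0.9869 -0.1611  0.    ]
 [-0.1611 -0.9869  0.0001]
 [ 0.     -0.0001 -1.    ]]
```

```bash
python3 - <<'E'
from h import *
c=r.camera("top");s=r.camera("scene")
u=np.array([np.cos(np.radians(171)),np.sin(np.radians(171)),0]); o=np.array([.421,.178,.034])
print(w2px(s,[o,o-.042*u,o+.045*u,[.4625,.172,.1526]]),w2px(c,[o,o-.042*u,o+.045*u]))
o=np.zeros((600,800,3),np.uint8)
o[:,:400]=crop(s["image"],205,150,100,150,4); o[:400,400:]=crop(c["image"],240,220,100,100,4)
cv2.imwrite("pics/c2.png",o)
E
```

```text
[[256.67646671 249.1750102 ]
 [274.32380152 245.74058113]
 [237.21663916 252.96206962]
 [273.28504547 197.20098065]] [[293.50441173 283.06349252]
 [297.40882039 262.07657094]
 [289.28310306 305.81039139]]
```

View pics/c2.png

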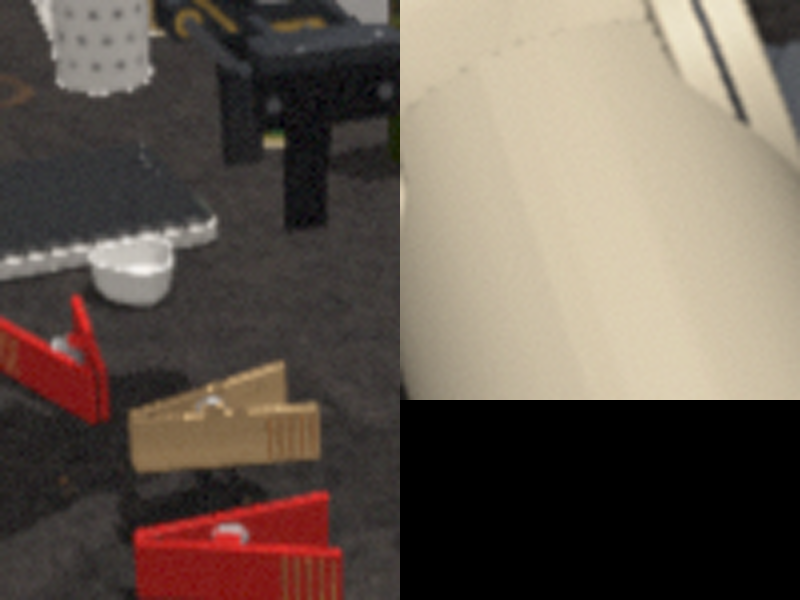

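The scene view shows the fingertips centred at about (273,198), where the calibration predicts them. The clip handles lie below at about (274,246), so I go down and squeeze.

```bash
python3 -m crank '[[[0,2,40,0,1],[0,2,80,0,1],[0,2,115,0,1],[0,2,135,0,1],[0,2,144,0,1],[0,2,148,0,1],[0,2,148.5,0,1],[0,2,148.5,0,1]]]' 25 && python3 - <<'E'
from h import *
s=r.camera("scene")
cv2.imwrite("pics/c3.png",crop(s["image"],205,180,100,100,6))
E
```

```text
time: 3.2
ee_pos: [0.463, 0.1705, 0.005]
eef_rot: [0.997, -0.077, 0.001, -0.001]
ft_force: [-0.3, 0.4, -0.3]
width: 0.0873
grip_force: 0.0
```

View pics/c3.png

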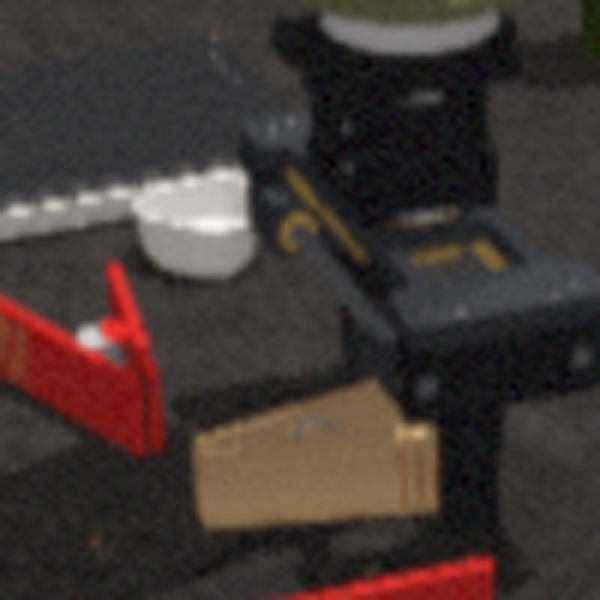

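The fingers straddle the handles. The near finger, at crop x 445–495, covers the end of the near handle. I squeeze now.

```bash
python3 -m crank '[[[0,0,0,0,-1],[0,0,0,0,-1],[0,0,0,0,-1],[0,0,0,0,-1],[0,0,0,0,-1],[0,0,0,0,-1],[0,0,0,0,-1],[0,0,0,0,-1],[0,0,0,0,-1],[0,0,0,0,-1]]]' 25 && python3 - <<'E'
from h import *
s=r.camera("scene")
cv2.imwrite("pics/c4.png",crop(s["image"],205,180,100,100,6))
E
```

```text
time: 4.25
ee_pos: [0.4624, 0.1702, 0.0041]
eef_rot: [0.997, -0.078, 0.0, -0.0]
ft_force: [-0.5, -0.1, 0.4]
width: 0.0322
grip_force: 25.0
```

View pics/c4.png

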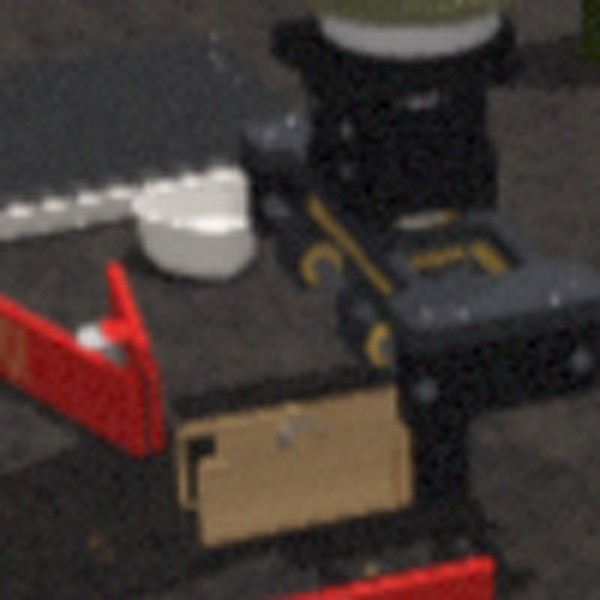

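```bash
python3 -m crank '[[[0,0,-8,0,-1],[0,0,-25,0,-1],[0,0,-45,0,-1],[0,0,-60,0,-1],[0,0,-68,0,-1],[0,0,-68,0,-1],[0,0,-68,0,-1]]]' 25 && python3 - <<'E'
from h import *
np.set_printoptions(precision=4,suppress=True)
s=r.camera("scene"); x=r.read_state(); M=R.from_quat(x["eef_rot"]).as_matrix()
print(x["ee_pos"],"yaw toolx",np.degrees(np.arctan2(M[1,0],M[0,0])),M[:,0],M[:,1])
# predicted corners of near jaw tip & far jaw tip (tops) if grasp is at the handle point
g=x["ee_pos"].copy(); g[2]+=.013
for yy in (.0115,-.0115,.0165,-.0165):
  for zz in (.017,-.017): print(yy,zz,((w2px(s,g-M[:,0]*.087+M[:,1]*yy+[0,0,zz])-[205,140])*6).round(0))
cv2.imwrite("pics/c5.png",crop(s["image"],205,140,100,100,6))
E
```

```text
time: 5.0
ee_pos: [0.4619, 0.17, 0.0717]
eef_rot: [0.997, -0.078, -0.0, 0.0]
ft_force: [-0.5, 0.7, 0.1]
width: 0.0322
grip_force: 25.0
[0.4618 0.1699 0.0714] yaw toolx -8.916193238213086 [ 0.9879 -0.155  -0.0008] [-0.155  -0.9879  0.0006]
0.0115 0.017 [[193. 528.]]
0.0115 -0.017 [[198. 613.]]
-0.0115 0.017 [[174. 502.]]
-0.0115 -0.017 [[179. 586.]]
0.0165 0.017 [[198. 534.]]
0.0165 -0.017 [[202. 619.]]
-0.0165 0.017 [[170. 496.]]
-0.0165 -0.017 [[175. 580.]]
```

View pics/c5.png

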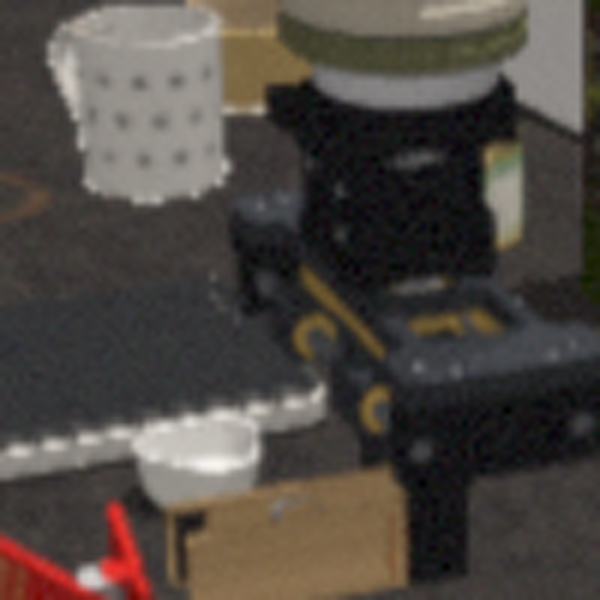

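The clip is off the table, held wide open and level, with its tips within about 3 mm of the prediction. I carry it to a pose with the mouth about 27 mm short of the card edge.

```bash
python3 -m crank '[[[1,13,0,-7,-1],[3,26,0,-15,-1],[4,39,0,-23,-1],[5,52,0,-31,-1],[7,65,0,-39,-1],[8,78,0,-47,-1],[9,91,0,-55,-1],[11,104,0,-63,-1],[12,117,0,-71,-1],[13,130,0,-79,-1],[15,143,0,-87,-1],[16,153,0,-94,-1],[16.4,157.4,0,-97.3,-1],[16.4,157.4,0,-97.3,-1],[16.4,157.4,0,-97.3,-1],[16.4,157.4,0,-97.3,-1]]]' 25 && python3 - <<'E'
from h import *
np.set_printoptions(precision=4,suppress=True)
s=r.camera("scene"); t=r.camera("top"); x=r.read_state(); M=R.from_quat(x["eef_rot"]).as_matrix()
print(x["ee_pos"],x["joint_positions"],"yaw toolx",np.degrees(np.arctan2(M[1,0],M[0,0])),M[:,0],M[:,1])
g=x["ee_pos"].copy(); g[2]+=.013
for yy in (.0115,-.0115,.0165,-.0165): print(yy,w2px(s,g-M[:,0]*.089+M[:,1]*yy+[0,0,.017]),w2px(t,g-M[:,0]*.089+M[:,1]*yy+[0,0,.017]))
o=np.zeros((600,800,3),np.uint8)
o[:480,:400]=crop(s["image"],320,230,100,120,4);o[:480,400:]=crop(t["image"],380,220,100,120,4)
cv2.imwrite("pics/c6.png",o)
E
```

```text
time: 6.65
ee_pos: [0.4539, 0.0124, 0.0718]
eef_rot: [0.717, 0.697, -0.0, -0.0]
ft_force: [-0.1, -1.3, 0.5]
width: 0.0319
grip_force: 25.0
[0.454  0.0124 0.0719] [-0.5229  0.1051  0.4167  2.0873 -0.0519  0.9589 -0.1071] yaw toolx 88.35963512284094 [0.0286 0.9996 0.    ] [ 0.9996 -0.0286 -0.0002]
0.0115 [[341.125  267.8925]] [[430.7729 260.2116]]
-0.0115 [[330.7057 271.1745]] [[430.6094 272.7603]]
0.0165 [[343.3565 267.1893]] [[430.8059 257.4964]]
-0.0165 [[328.4067 271.8985]] [[430.5714 275.5007]]
```

View pics/c6.png

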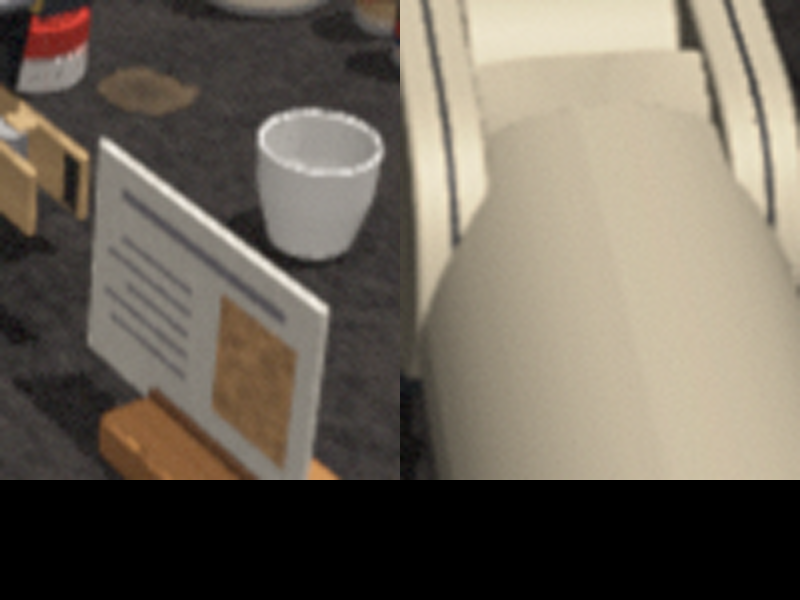

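The near jaw tip is at about (329,273) and the far one at about (342,269) in the scene view, within 1 px or so of the prediction. The card edge, with its top corner at (346,265), lies between the two jaws' lines. I advance straight in.

```bash
python3 -m crank '[[[-7,0,0,0,-1],[-14,0,0,0,-1],[-21,0,0,0,-1],[-28,0,0,0,-1],[-34,0,0,0,-1],[-40,0,0,0,-1],[-44,0,0,0,-1],[-46,0,0,0,-1],[-46,0,0,0,-1],[-46,0,0,0,-1]]]' 25 && python3 - <<'E'
from h import *
np.set_printoptions(precision=4,suppress=True)
s=r.camera("scene"); x=r.read_state()
print(x["ee_pos"],x["ft_force"],w2px(s,[[.4504,-.1033,.126],[.4504,-.1033,.016]]))
cv2.imwrite("pics/c7.png",crop(s["image"],310,250,75,75,8))
E
```

```text
time: 7.75
ee_pos: [0.4527, -0.0337, 0.072]
eef_rot: [0.717, 0.697, 0.0, -0.0]
ft_force: [-0.3, -0.1, -0.4]
width: 0.0321
grip_force: 25.0
[ 0.4528 -0.0337  0.072 ] [-0.4412 -0.1859 -1.2286] [[344.9361 264.6035]
 [342.0497 315.5021]]
```

View pics/c7.png

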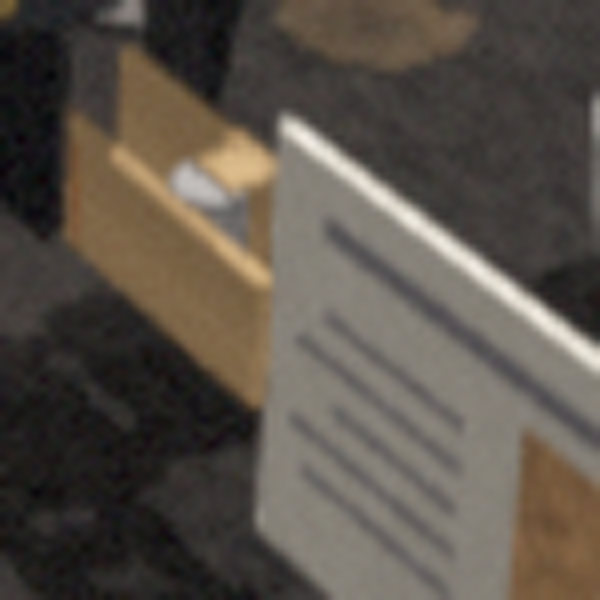

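```bash
python3 - <<'E'
from h import *
np.set_printoptions(precision=1,suppress=True)
s=r.camera("scene"); x=r.read_state(); M=R.from_quat(x["eef_rot"]).as_matrix()
g=x["ee_pos"].copy(); g[2]+=.013
f=lambda P:((w2px(s,P)-[310,250])*8)[0]
for L in (.089,.042,-.016):
  for yy in (.0165,.0115,-.0115,-.0165):
    print(L,yy,f(g-M[:,0]*L+M[:,1]*yy+[0,0,.017]),f(g-M[:,0]*L+M[:,1]*yy-[0,0,.017]))
e=np.array([.4504,-.1033,0])
for z in (.126,.102,.068,.016): print("edge",z,f(e+[0,0,z]))
print(f([.452,-.2534,.126]))
E
```

```text
0.089 0.0165 [387.1 229.1] [377.8 357.2]
0.089 0.0115 [368.9 235.2] [359.9 363.6]
0.089 -0.0115 [283.8 263.7] [276.3 393.2]
0.089 -0.0165 [265.1 270. ] [257.8 399.7]
0.042 0.0165 [264.9 135. ] [258.1 259.9]
0.042 0.0115 [247.1 140.6] [240.6 265.8]
0.042 -0.0115 [163.8 166.9] [158.6 293.1]
0.042 -0.0165 [145.5 172.6] [140.6 299.1]
-0.016 0.0165 [126.4  28.3] [122.2 149.5]
-0.016 0.0115 [109.1  33.4] [105.1 154.8]
-0.016 -0.0115 [28.  57.2] [ 25.3 179.6]
-0.016 -0.0165 [10.1 62.4] [  7.7 185. ]
edge 0.126 [279.5 116.8]
edge 0.102 [274.2 209.7]
edge 0.068 [267.  337.3]
edge 0.016 [256.4 524. ]
[753.3 450.9]
```

```bash
python3 - <<'E'
from h import *
s=r.camera("scene")["image"].astype(int)
print("R-B, cols 336..350 (rows 276..304)")
for y in range(276,305): print(y,' '.join(f"{s[y,x,0]-s[y,x,2]:3d}/{s[y,x].sum()//3:3d}" for x in range(337,350)))
E
```

```text
R-B, cols 336..350 (rows 276..304)
276   2/107   4/103   4/ 94  12/ 94  43/ 91  52/ 94  46/ 99  25/117  14/129  14/128  14/125  14/127  12/127
277   8/112   3/112   4/102  11/ 99  47/100  51/ 96  48/100  20/126  14/127  12/126  14/128  14/127  13/127
278  32/125   8/109   6/108  11/114  44/105  52/ 97  43/103  17/128  14/130  15/128  14/130  15/126  14/127
279  64/155  36/131  11/117  13/111  50/103  54/ 98  46/104  17/125  14/128  15/126  14/127  15/131  15/128
280  76/165  66/159  45/141  23/115  49/104  55/100  49/103  16/126  14/127  15/126  15/127  14/129  13/127
281  70/141  76/164  69/170  55/137  58/116  53/106  45/103  18/126  14/128  14/126  14/128  15/126  14/128
282  56/107  71/137  76/162  73/162  75/154  65/122  42/103  15/123  13/127  12/127  15/126  15/128  14/129
283  50/ 97  53/106  70/133  76/158  79/172  76/155  57/128  16/126  13/127  15/128  13/128  13/130  12/130
284  49/ 95  51/ 92  55/102  66/130  76/156  79/169  66/153  22/128  13/121  13/129  14/131  15/130  13/129
285  48/ 95  48/ 94  48/ 97  55/100  63/123  72/140  68/143  24/127  15/128  14/127  13/127  
[... 1366 characters left out ...]
/113  15/128  15/124  14/128  14/128  15/127  13/129
299  -1/ 26  10/ 36  30/ 58  50/ 85  58/106  55/114  24/117  12/126  13/127  13/128  14/127  15/126  14/124
300   3/ 31   3/ 25  13/ 36  28/ 57  48/ 88  46/101  19/119  12/125  13/125  14/129  14/128  12/128  11/128
301   2/ 25   0/ 31   5/ 27   9/ 34  19/ 48  16/ 69  13/122  15/128  12/127  14/116  10/121  12/123  13/127
302   1/ 27   6/ 28   0/ 27   0/ 23   6/ 29   8/ 67  13/119  13/128  13/126   6/108   4/101  10/117  14/126
303   0/ 30   3/ 25   0/ 33   5/ 32   3/ 30   9/ 68  15/119  14/128  12/125   8/117   7/103   7/ 97   8/113
304  -2/ 31   9/ 27   3/ 30   3/ 25   4/ 33   8/ 76  16/120  13/128  12/128  14/127  12/118   7/106   6/101
```

At this view angle the near jaw's tip happens to line up with the card edge, so I can't tell whether it is in front. I advance 7 mm more, which is still well short of the spring, to see the near jaw pass in front of the card.

```bash
python3 -m crank '[[[-3,0,0,0,-1],[-6,0,0,0,-1],[-7,0,0,0,-1],[-7,0,0,0,-1],[-7,0,0,0,-1]]]' 25 && python3 - <<'E'
from h import *
c=r.camera("scene"); s=c["image"]; x=r.read_state(); print(x["ee_pos"],x["ft_force"])
t=s.astype(int)
for y in range(280,306,3): print(y,' '.join(f"{t[y,k,0]-t[y,k,2]:3d}/{t[y,k].sum()//3:3d}" for k in range(339,351)))
cv2.imwrite("pics/c8.png",crop(s,322,255,50,50,12))
E
```

```text
time: 8.4
ee_pos: [0.4525, -0.041, 0.072]
eef_rot: [0.717, 0.697, 0.0, -0.0]
ft_force: [-1.0, 0.1, -0.6]
width: 0.032
grip_force: 25.0
[ 0.45259123 -0.04089121  0.07205471] [ 0.31692314  0.37395811 -0.70771899]
280  48/125  23/108   6/101   7/103  39/100  14/122  15/126  16/126  14/127  16/126  15/128  12/121
283  68/130  76/158  78/174  70/162  55/129  19/124  14/126  13/127  14/126  15/129  14/130  12/130
286  50/ 95  52/ 91  48/ 97  61/112  75/143  76/167  68/166  33/135  15/127  14/129  12/131  14/128
289  51/ 97  49/ 96  50/ 95  49/ 96  54/ 91  52/102  54/104  34/118  14/127  12/130  11/130  10/116
292  53/105  53/ 99  52/ 94  50/ 95  51/ 95  56/104  55/109  25/119   8/102   8/103  11/119  13/128
295  55/ 99  56/100  55/102  53/101  53/103  59/110  53/114  19/128  14/125  16/125  12/118   9/110
298  48/ 82  55/ 96  53/100  54/ 98  55/101  57/113  52/120  18/124  13/128  15/127  13/125  12/127
301   2/ 26  12/ 35  27/ 58  43/ 86  53/104  53/113  37/112  13/118  12/117  12/128  14/127  12/128
304   6/ 25   4/ 27   1/ 33   8/ 69  16/119  13/127  13/127  15/124  13/121   6/106   8/103  11/113
```

View pics/c8.png

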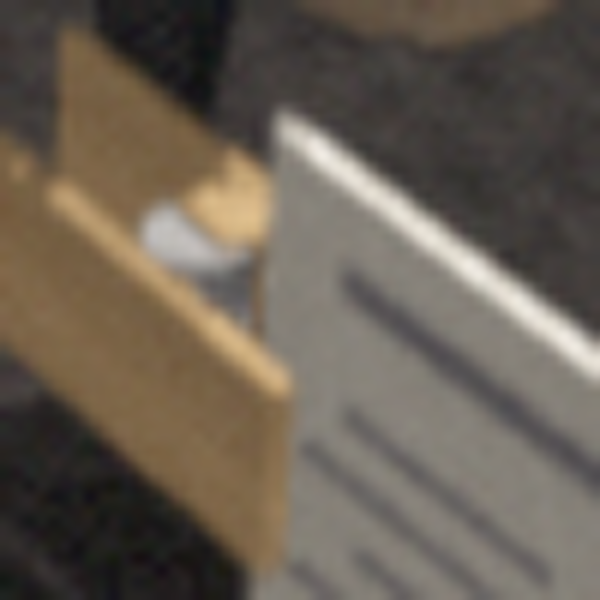

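```bash
python3 - <<'E'
from h import *
np.set_printoptions(precision=2,suppress=True)
N=5; c=r.camera("scene"); t=np.mean([r.camera("scene")["image"].astype(float) for _ in range(N)],0)
x=r.read_state(); M=R.from_quat(x["eef_rot"]).as_matrix(); g=x["ee_pos"].copy(); g[2]+=.013
D=t[:,:,0]-t[:,:,2]
def line(yy,zz,u):
    P=w2px(c,[g-M[:,0]*L+M[:,1]*yy+[0,0,zz] for L in np.linspace(-.016,.09,60)]); return np.interp(u,P[:,0],P[:,1])
def cross(col,a,b,th,prof):
    # first sub-pixel downward scan crossing of th
    p=prof[a:b,col]
    for i in range(len(p)-1):
        if (p[i]-th)*(p[i+1]-th)<=0: return a+i+(th-p[i])/(p[i+1]-p[i]+1e-9)
    return np.nan
G=t.mean(2)
print("col  bottom obs-pred | strip obs-pred | far top obs-pred")
for u in range(320,344,2):
    pb=line(-.0165,-.017,u); b=cross(u,int(pb)-4,int(pb)+9,28,D)
    ps=line(-.014,.017,u); a=int(ps)-4; w=G[a:a+10,u]; k=a+w.argmax(); q=G[k-1:k+2,u]; s=k+.5*(q[0]-q[2])/(q[0]-2*q[1]+q[2])
    pf=line(.0165,.017,u); f=cross(u,int(pf)-7,int(pf)+8,28,D)
    print(u,np.array([b,b-pb,s,s-ps,f,f-pf]))
# card: vertical free edge column at rows 303..312, and top edge rows at cols 350..400
for y in range(303,313,3):
    row=G[y,335:350]; i=np.argmax(row>75); print("card edge row",y,335+i-1+(75-row[i-1])/(row[i]-row[i-1]), end=' ')
    E=w2px(c,[[.4504-.002,-.1033,z] for z in np.linspace(.01,.13,60)]); print(np.interp(-y,-E[::-1,1][::-1],E[:,0]) if False else np.interp(y,E[::-1,1],E[::-1,0]))
v=np.array([np.cos(np.radians(88.4)),np.sin(np.radians(88.4)),0]); nrm=np.array([v[1],-v[0],0])
e=np.array([.4504,-.1033,.126])
P=w2px(c,[e-v*l for l in np.linspace(0,.15,60)])
for u in range(350,400,8):
    k=np.interp(u,P[:,0],P[:,1]); a=int(k)-5; q0=a+G[a:a+11,u].argmax(); q=G[q0-1:q0+2,u]; print("card top",u,q0+.5*(q[0]-q[2])/(q[0]-2*q[1]+q[2])-k)
E
```

```text
col  bottom obs-pred | strip obs-pred | far top obs-pred
320 [281.62   0.72 267.5    3.84    nan    nan]
322 [283.58   0.96 268.41   3.12    nan    nan]
324 [285.25   0.91 268.44   1.53    nan    nan]
326 [287.07   1.01 270.95   2.42    nan    nan]
328 [289.04   1.26 271.84   1.68 257.     1.77]
330 [290.9    1.4  273.66   1.88 258.27   1.49]
332 [292.65   1.43 275.28   1.88 259.77   1.46]
334 [294.38   1.45 274.17  -0.85 261.5    1.64]
336 [296.27   1.62 274.31  -2.33 263.14   1.74]
338 [297.97   1.6  275.25  -3.02 264.52   1.58]
340 [300.03   1.94 282.05   2.16 266.24   1.75]
342 [301.7    1.89 283.75   2.24 266.93   0.9 ]
card edge row 303 342.2147651006711 341.9048770764336
card edge row 306 341.7835365853659 341.73725444605924
card edge row 309 341.23030303030305 341.5695461391888
card edge row 312 341.22809667673715 341.40175367919136
card top 350 0.23780410357034043
card top 358 0.19749150665955995
card top 366 0.2685831461634507
card top 374 0.2359651159886198
card top 382 0.2958891429664732
card top 390 0.20603153761396698
card top 398 0.12956240459641322
```

The line fit puts the clip within about 3 mm of centred between its jaws, and level. I make a small centring move, back off 5 mm to mid-depth, let it settle and hand in.

```bash
python3 -m crank '[[[2,1,0,0,-1],[5,1.5,0,0,-1],[5,1.5,0,0,-1],[5,1.5,0,0,-1],[5,1.5,0,0,-1],[5,1.5,0,0,-1]]]' 25 && python3 - <<'E'
from h import *
a=r.camera("scene")["image"]; t=a.astype(int)
for y in range(283,300,5): print(y,[int(t[y,k,0]-t[y,k,2]) for k in range(339,350)])
x=r.read_state(); print(x["ft_force"],x["width"],x["grip_force"],abs(x["joint_vel"]).max())
print(r.close_job())
E
```

```text
time: 9.35
ee_pos: [0.4541, -0.036, 0.072]
eef_rot: [0.717, 0.697, -0.0, -0.0]
ft_force: [0.2, -0.0, -1.7]
width: 0.0321
grip_force: 25.0
283 [56, 69, 77, 78, 70, 40, 16, 15, 13, 15, 14]
288 [54, 51, 51, 52, 54, 52, 33, 16, 12, 15, 13]
293 [58, 55, 54, 54, 57, 52, 23, 15, 12, 7, 7]
298 [35, 46, 53, 56, 57, 48, 16, 11, 12, 13, 14]
[ 0.04215112 -0.47679504 -0.6420632 ] 0.032744611272772596 24.99944974668324 0.0019862072490636467
the job is handed in; nothing more can be done
None
```

The job is handed in at 9.35 s: the clip is held wide open and level around the card's free edge, one jaw on each side. By camera estimate the jaws clear the card by several millimetres each side and reach about 17 mm past its edge; the wrist force showed no contact, and I don't have the verdict.

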